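# Hold a near-field probe over a connector

### The arm

A 7-joint arm with a two-finger parallel gripper is mounted at the origin on a cart in front of the work surface, level with it; the furniture and walls round the work are solid. World frame = base frame: x ahead of the robot, y to its left, z up, the work surface at z = 0. Lengths are in m, angles in rad, forces in N, time in s.
With the tool pointing down it reaches from about 0.425 to 0.8 m from the base axis. Payload 8.3 kg.
Tool frame: the origin (TCP) lies midway between the tips of the shut fingers; the grasp point (between the pads) lies behind it (arm.grasp_offset is the z of the grasp point in the tool frame, in m); z points along the fingers, y is the direction in which the jaws open and shut (so a half turn about z gives the same grasp; the last joint's range is limited). The gripper opens to 85 mm and grips with 20 to 120 N. Pads are 22 mm wide; open, the fingers measure 114 mm over their backs; the gripper's body (76 mm by 85 mm) begins 54 mm behind the grasp point. The pads swing forward as they close: fully open they stand 13 mm farther back than shut.
Start: joints at [1.089, 0.383, 0.016, 1.37, -0.006, 1.388, -0.046], TCP at [0.254, -0.571, 0.231] pointing down, gripper open.
Joint ranges: [-2.95, 2.95], [-0.25, 2.06], [-1.52, 1.56], [0.18, 2.33], [-1.44, 4.58], [0.02, 2.06], [-3.01, 3.01]. Speed limits (rad/s): [2.39, 2.39, 3.01, 3.01, 3.14, 3.14, 3.14].

### API

Orientations are given as a unit quaternion [w, x, y, z].
In Python, from workcell import arm, imaging gives the robot as it stands.
- The arm moves only by the shell command python3 -m creep 'ROWS' [FORCE]. ROWS is JSON, one flat list of numbers, 7 for each row, row after row: the shift along the world's x, y, z in cm, then the turn, a rotation vector about the world's x, y, z in rad, then the opening, from -1 (shut) to 1 (fully open). A call has 1 to 8 rows; each row is the pose to reach, as a shift and turn from the pose commanded when the call began; what a row does not reach only later rows make up. A row lasts 1/10 s, in which the tool goes at most 50 mm and 8.59 degrees, less where a joint would pass 70% of its speed; a pose out of reach is approached as far as the arm can. A call with a gripper value outside its range is refused whole. The fingers move at their own pace and stop on an object; FORCE is the grip in N (left out, the last holds). Time passes only in rows, so rows that repeat a pose let the fingers close. It gives the time, the measured TCP pose, the force and the opening at its end, in the units of the state.
- arm.get_obs(): the state, without advancing time (a new reading comes with each control period).
- imaging.snapshot(name): name is "side" or "top" or "wrist"; returns a dict with "frame" (400x640x3 uint8, red, green, blue), "camera_matrix" (3x3 intrinsics, pixels), "k1" (the pictures are not rectified: a ray, as slopes to the right and down, at radius r is drawn at 1 + k1 r^2 times it, then the intrinsics apply), "T" (4x4, takes a point from camera to world coordinates); the wrist camera has in their place "mount" (4x4, takes a point from camera to tool coordinates, whose origin is the TCP and whose axes are the flange's). Camera axes: x right, y down, z forward; pixel columns grow to the right and rows downward; lengths in m; the calibration is good to about 2 mm. A picture is of the moment at which its call begins: read the wrist's pose just before it. There is no depth.
- arm.hand_in(): hands the job in, once; it reports no verdict.
The state is a dict: "time": time; "joints": joint angles; "dq": joint speeds; "effort": joint torques, N m; "tcp_pos": TCP position; "tool_rot": TCP orientation; "force": force on the tool from outside, world axes, zero at the start; "torque": the same for the moment, N m; "grip_width": opening from 0.0 (shut) to 1.0 (fully open).
Only numpy, scipy, OpenCV 4.12 (cv2) and the standard library are available. Lean on these libraries where they do the work, as an engineer would, in place of code of your own. Each camera call takes 0.05 s, during which the arm holds its last target.

### The job

Pull the cordless probe straight up out of its snap-in holder, carry it over the wall of the shielding box, and stop with its flat nose hovering about a centimetre above the long white connector on the larger of the two boards: probe upright, nose centred over the connector and its long side along the connector. The probe must not touch the box or the boards, and leave the boards, the white tub, the pin block and the amber bottle where they are. Finish while still holding the probe still there; do not put it down or let go.

Things in the scene. Friction and masses are not known exactly. Their poses are not given: they have to be found in the camera images.
- probe_grip (a point): Centre of the probe's handle. The probe is a grey upright handle block 22 (its x) x 34 (its y) x 80 mm high with black ribs on its narrow sides; below it a flat nose blade 8 (x) x 26 (y) x 48 mm long, with a copper loop drawn on its faces. Grip the handle by its two wide faces (22 mm apart, along its x). z points up along the probe; the handle reaches 40 mm above and 40 mm below this point, the nose's end is 88 mm below it. Weighs 75 to 155 g.
- probe_nose (a point): Centre of the flat underside of the probe's nose blade, 88 mm below the handle's centre; same axes as the probe (y along the 26 mm long side of the nose).
- holder: Black snap-in holder, 30 x 66 x 52 mm on an aluminium foot 60 x 82 x 6 mm, fixed to the bench; origin at the centre of its underside, z up, y along its long side. The probe stands in it nose down with the same axes, nose end 6 mm above the bench (handle from 54 to 134 mm above the bench, its centre 94 mm). Two spring balls catch notches in the nose's narrow sides: about 10 to 15 N upward pull frees it within the first 10 mm; it is wholly out after 46 mm.
- connector_top (a point): Centre of the top face of the long white connector on the larger board: 6 mm (x) x 38 mm (y), its top 13 mm above the board's underside; axes of the board. A small upright can (8 mm across) on the board reaches 1 mm higher, 14 mm to -x and 28 mm to -y of it.
- large_board: The larger green circuit board, 62 (x) x 95 (y) x 14 mm, lying loose and flat on the rubber floor of one bay of the shielding box; origin at the centre of its underside (about 6 mm above the bench), z up. The connector's centre lies 23 mm to +x of its origin.
- small_board: The smaller green circuit board, 50 (x) x 70 (y) x 14 mm, loose in the other bay; origin at the centre of its underside. It has a similar but shorter white connector (28 mm). Leave it alone.
- shield_box: Open-topped aluminium shielding box, 241 (x) x 122 (y) mm, walls 50 mm high and 3 mm thick, with a cross wall of the same height through its middle (along y) making two bays; fixed to the bench. Origin at the centre of its underside, z up.
- white_tub: Square white lidded tub, 66 x 66 x 64 mm, bystander standing between holder and box; origin at the centre of its underside.
- pin_block: Low grey block with gold pins on one half, 150 (x) x 80 (y) x 37 mm, bystander; origin at the centre of its underside.
- amber_bottle: Small amber bottle with black cap, 38 mm across, 75 mm high, bystander; origin at the centre of its underside.
Things that resemble listed ones, but are neither listed nor needed, are in the scene too. Leave any blue or purple look-alike of the large_board alone.

How it is judged:
By the outcome, as a careful person would: the job done as asked, in the order asked, and still so for the second after the job is handed in, while the arm keeps its last pose, push and grip.
It also fails if it takes over 42 s, if anything falls off the work surface, if the arm or the gripper's body presses on something with over 40 N, if the wrist force passes 120 N, or if a joint passes its speed limit or range.

## Working session

There is one attempt and no reset: what is moved stays moved. The work goes in short steps, Python scripts to look and compute and a shell command to move; the robot and the scene stay as the last step left them, time stands still between calls to the robot, and variables do not carry over. Pictures are saved under pics/ and viewed, and the job is handed in when it is done.

```bash
ls; mkdir -p pics; python3 - <<'E'
from workcell import arm, imaging
import cv2
o=arm.get_obs(); print(o, arm.grasp_offset)
for n in("side","top","wrist"):
    s=imaging.snapshot(n); cv2.imwrite(f"pics/{n}0.png",s["frame"][:,:,::-1])
    print(n,{k:(v.tolist() if hasattr(v,'tolist') else v) for k,v in s.items() if k!="frame"})
E
```

```text
pics
{'time': 0.0, 'joints': array([ 1.0891053 ,  0.38425813,  0.01639448,  1.37116906, -0.00632228,
        1.388224  , -0.04650455]), 'dq': array([ 0.00087695, -0.00037606,  0.00123454, -0.00022386, -0.00098259,
        0.00015262,  0.00205184]), 'effort': array([ 6.07770107e-04, -6.27595210e+01,  8.44294578e-01, -3.71823657e+01,
        1.65803562e-02,  1.40574714e-02,  5.39321888e-05]), 'tcp_pos': array([ 0.25397756, -0.57050225,  0.23025984]), 'tool_rot': array([-9.80222554e-04,  9.78152510e-01,  2.07886164e-01, -2.20665121e-04]), 'force': array([ 0.89074179, -0.33667734, -0.41618469]), 'torque': array([-0.01862891,  0.01053361,  0.00822726]), 'grip_width': 1.0006981881776593} -0.0187
side {'camera_matrix': [[490.2186801693787, 0.0, 321.38622037196416], [0.0, 490.2186801693787, 199.85804681768636], [0.0, 0.0, 1.0]], 'k1': -0.053335441682167715, 'T': [[-0.8727344954692763, -0.25841457214097285, 0.41419368575967624, -0.005571455468606594], [-0.48816750547684834, 0.45290719069811913, -0.7460345589920406, 1.1252736013693982], [0.005194902741992977, -0.8532859928061254, -0.5214173256
[... 270 characters left out ...]
715423330213, 0.27538465752729574], [-0.9998009497418495, 0.005444558497113067, 0.01919420949315695, 0.19921166738970245], [-0.019869313948147525, -0.18450008748097502, -0.9826316339721325, 1.2025625174299113], [0.0, 0.0, 0.0, 1.0]]}
wrist {'camera_matrix': [[290.1065376979695, 0.0, 319.7837422361021], [0.0, 290.1065376979695, 200.68511836704525], [0.0, 0.0, 1.0]], 'k1': 0.0018385776849687448, 'mount': [[-0.0002890129717511389, -0.9466907711418644, -0.3221436019950145, 0.08486417898706665], [0.9999997641347345, -0.0004743202186297894, 0.0004967401772651153, -0.0006820875265316495], [-0.0006230585652006986, -0.32214338244817375, 0.9466906849350911, -0.1417277859863201], [0.0, 0.0, 0.0, 1.0]]}
```

View pics/side0.png

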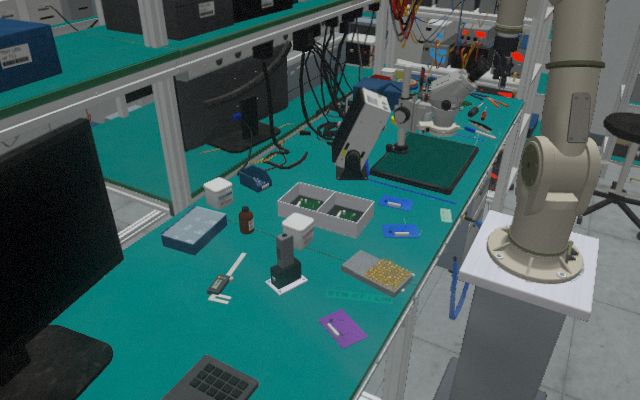

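View pics/top0.png

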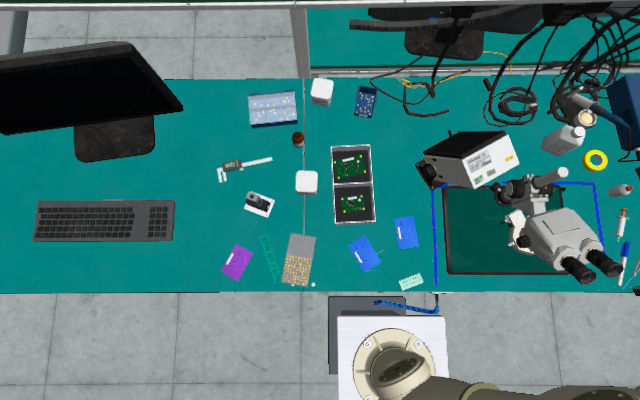

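View pics/wrist0.png

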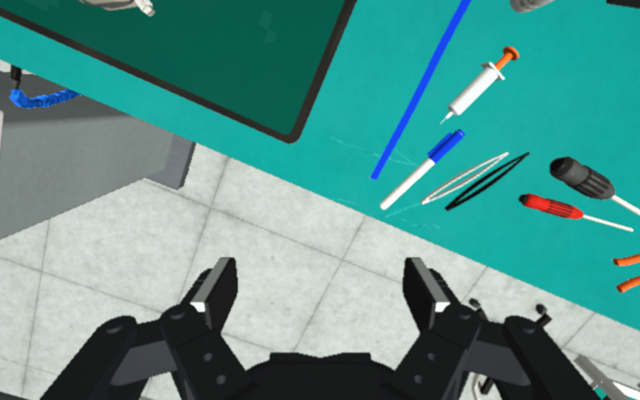

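```bash
cat > h.py <<'E'
import numpy as np, cv2
from scipy.spatial.transform import Rotation as R
from workcell import arm, imaging
def q2R(q): return R.from_quat([q[1],q[2],q[3],q[0]]).as_matrix()
def snap(n):
    o=arm.get_obs(); s=imaging.snapshot(n)
    if n=="wrist":
        T=np.eye(4);T[:3,:3]=q2R(o["tool_rot"]);T[:3,3]=o["tcp_pos"]; s["T"]=T@s["mount"]
    return s
def ray(s,u,v):
    K=s["camera_matrix"]; d=np.array([(u-K[0,2])/K[0,0],(v-K[1,2])/K[1,1]]); x=d.copy()
    for _ in range(20): x=d/(1+s["k1"]*(x@x))
    return s["T"][:3,3], s["T"][:3,:3]@np.array([x[0],x[1],1])
def atz(s,u,v,z):
    c,d=ray(s,u,v); return c+d*(z-c[2])/d[2]
def proj(s,P):
    P=np.atleast_2d(P); T=s["T"]; p=(P-T[:3,3])@T[:3,:3]; x=p[:,:2]/p[:,2:]
    x=x*(1+s["k1"]*(x**2).sum(1,keepdims=True)); K=s["camera_matrix"]
    return np.c_[x[:,0]*K[0,0]+K[0,2], x[:,1]*K[1,1]+K[1,2]]
def crop(s,u0,v0,w,h,k,name):
    f=s["frame"][v0:v0+h,u0:u0+w,::-1]; cv2.imwrite(name,cv2.resize(f,None,fx=k,fy=k,interpolation=cv2.INTER_CUBIC))
E
python3 - <<'E'
from h import *
s=snap("top"); crop(s,230,130,160,110,5,"pics/topc.png")
for p in[(258,200,.134),(260,207,.006),(351,162,.02),(353,206,.02),(306,182,.064),(298,140,.075)]: print(p,atz(s,*p).round(3))
s=snap("side"); crop(s,255,170,130,130,5,"pics/sidec.png")
E
```

```text
(258, 200, 0.134) [0.477 0.381 0.134]
(260, 207, 0.006) [0.479 0.396 0.006]
(351, 162, 0.02) [0.619 0.109 0.02 ]
(353, 206, 0.02) [0.478 0.106 0.02 ]
(306, 182, 0.064) [0.545 0.249 0.064]
(298, 140, 0.075) [0.674 0.274 0.075]
```

View pics/topc.png

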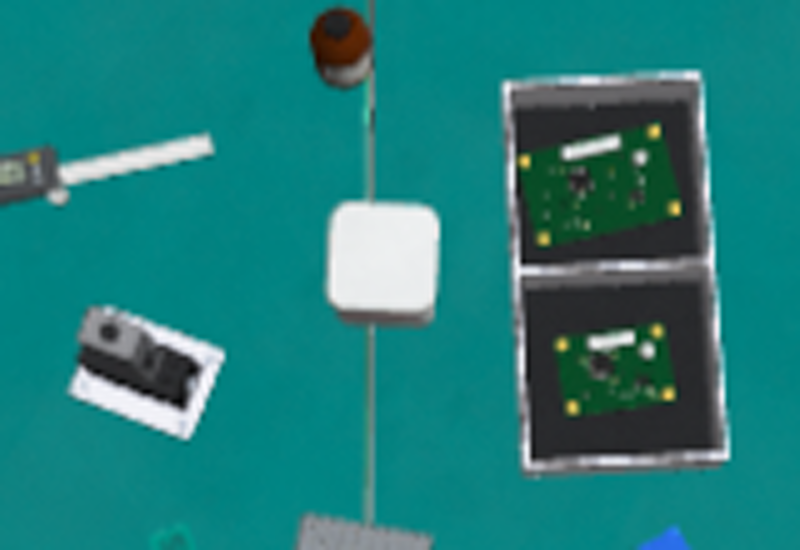

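View pics/sidec.png

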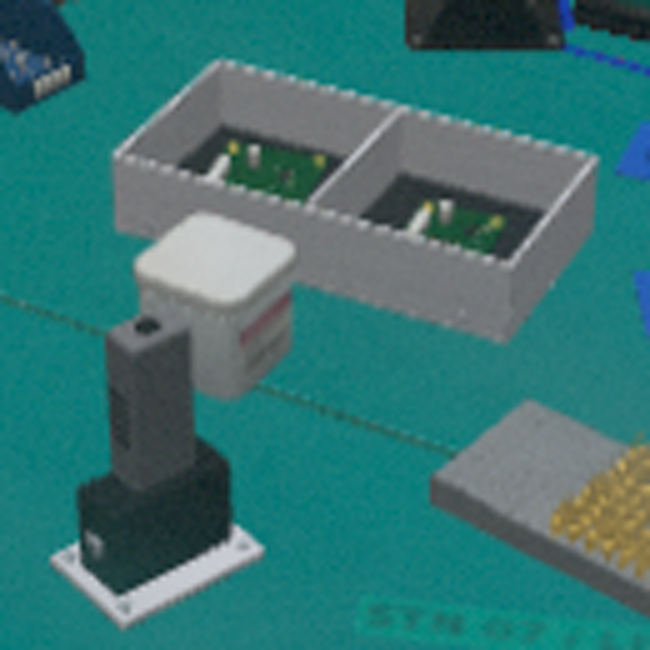

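```bash
python3 - <<'E'
from h import *
t=snap("top"); s=snap("side")
crop(s,360,40,180,160,4,"pics/sidem.png")
crop(t,400,120,240,180,3,"pics/topm.png")
for z in (0,.15,.3,.4): print(z,[ (atz(t,*p,z)[:2]).round(3).tolist() for p in[(565,240),(600,265),(545,172),(470,160)]])
E
```

```text
0 [[0.374, -0.534], [0.3, -0.626], [0.587, -0.498], [0.628, -0.27]]
0.15 [[0.362, -0.442], [0.297, -0.523], [0.548, -0.411], [0.584, -0.211]]
0.3 [[0.35, -0.351], [0.294, -0.42], [0.509, -0.324], [0.54, -0.153]]
0.4 [[0.341, -0.29], [0.292, -0.351], [0.483, -0.266], [0.511, -0.114]]
```

View pics/sidem.png

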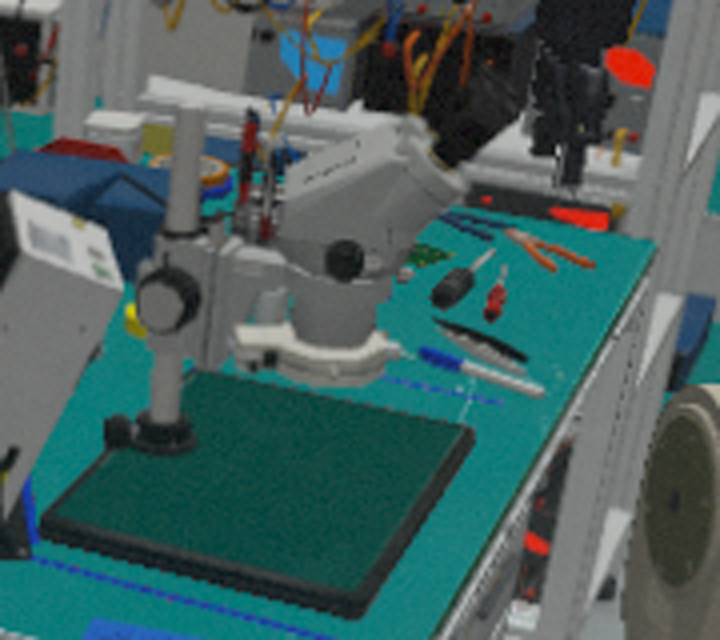

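View pics/topm.png

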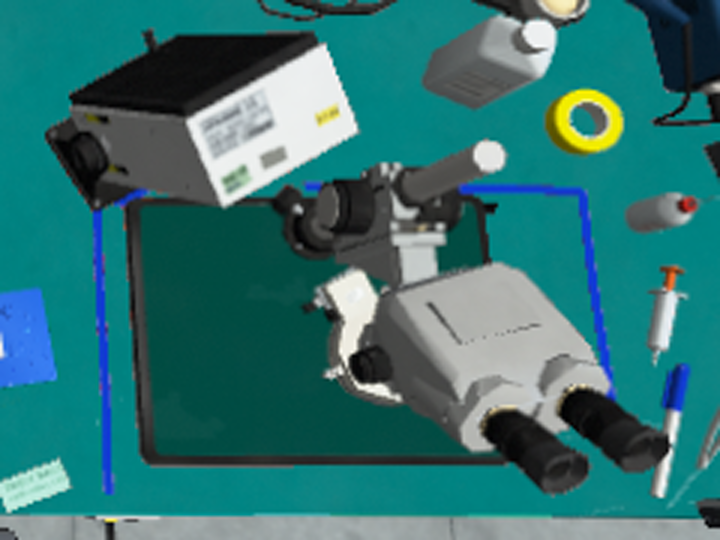

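```bash
python3 - <<'E'
from h import *
t=snap("top"); s=snap("side")
def tri(a,b):
    c1,d1=ray(t,*a);c2,d2=ray(s,*b)
    A=np.c_[d1,-d2];x=np.linalg.lstsq(A,c2-c1,rcond=None)[0]
    return ((c1+d1*x[0]).round(3),(c2+d2*x[1]).round(3))
print("eye", tri((585,275),(471,75)))
print("post",tri((563,171),(407,67)))
print("head", tri((570,210),(435,90)))
print("box", tri((508,134),(390,95)))
print("box", tri((519,163),(388,112)))
E
```

```text
eye (array([ 0.272, -0.37 ,  0.323]), array([ 0.305, -0.361,  0.317]))
post (array([ 0.508, -0.359,  0.311]), array([ 0.509, -0.358,  0.311]))
head (array([ 0.429, -0.412,  0.234]), array([ 0.425, -0.413,  0.234]))
box (array([ 0.622, -0.272,  0.25 ]), array([ 0.536, -0.298,  0.231]))
box (array([ 0.573, -0.341,  0.155]), array([ 0.557, -0.346,  0.153]))
```

```bash
python3 -m creep '[0,0,5,0,0,0,1, 0,0,10,0,0,0,1, 0,0,15,0,0,0,1, 0,0,20,0,0,0,1, 0,0,23,0,0,0,1, 3,3,23,0,0,0,1, 6,6.5,23,0,0,0,1, 9,10,23,0,0,0,1]'
```

```text
time: 1.25
tcp_pos: [0.3449, -0.47, 0.4612]
tool_rot: [0.0, 0.978, 0.207, 0.0]
force: [0.9, 0.1, -0.0]
grip_width: 0.996
```

```bash
python3 -m creep '[3,3.5,0,0,0,0.1,1, 6,7,0,0,0,0.2,1, 9,10.5,0,0,0,0.3,1, 12,14,0,0,0,0.4,1, 14,18.5,0,0,0,0.5,1, 16,23,0,0,0,0.6,1, 18,27.5,0,0,0,0.7,1, 19,32,0,0,0,0.785,1]'
python3 -m creep '[0,4.5,0,0,0,0,1, 0,9,0,0,0,0,1, 0,13.5,0,0,0,0,1, 0,18,-2,0,0,0,1, -1,22.5,-4,0,0,0,1, -2,27,-6,0,0,0,1, -3,31.5,-8,0,0,0,1, -4,36,-10,0,0,0,1]'
```

```text
time: 2.05
tcp_pos: [0.5351, -0.1488, 0.4607]
tool_rot: [-0.0, 0.823, 0.568, -0.0]
force: [0.4, -0.3, -0.8]
grip_width: 1.0
time: 2.85
tcp_pos: [0.4936, 0.2097, 0.3612]
tool_rot: [0.0, 0.824, 0.566, 0.0]
force: [1.3, -0.1, -0.1]
grip_width: 0.997
```

```bash
python3 -m creep '[-0.5,5,0,0,0,0,1, -1,10,0,0,0,0,1, -1.5,15,0,0,0,0,1, -2,17,-1,0,0,0,1, -2,17,-1,0,0,0,1, -2,17,-1,0,0,0,1]'
python3 - <<'E'
from h import *
o=arm.get_obs();print(o["joints"].round(3),o["tcp_pos"])
s=snap("wrist"); cv2.imwrite("pics/w1.png",s["frame"][:,:,::-1]); import pickle; pickle.dump(s,open("w1.pkl","wb"))
E
```

```text
time: 3.45
tcp_pos: [0.4743, 0.3781, 0.3513]
tool_rot: [0.0, 0.824, 0.567, -0.0]
force: [-0.2, -0.5, -0.2]
grip_width: 1.001
[-0.305  0.386 -0.624  1.164  0.223  1.658 -1.24 ] [0.47431421 0.3781244  0.35133332]
```

View pics/w1.png

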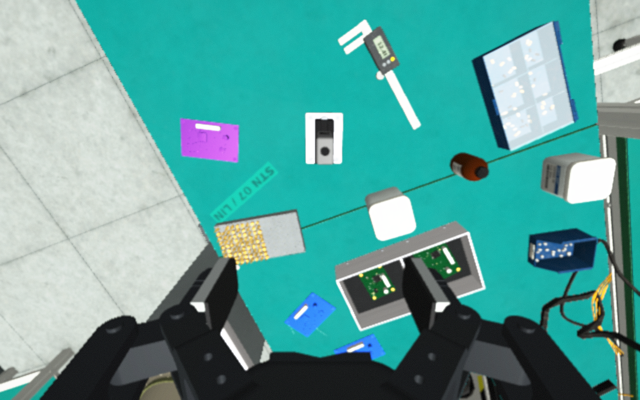

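```bash
python3 - <<'E'
from h import *
import pickle
s=pickle.load(open("w1.pkl","rb"))
print(s["T"].round(3))
for p in[(325,152,.134),(324,139,.006),(391,217,.064)]: print(atz(s,*p).round(4))
crop(s,290,100,70,75,8,"pics/w1c.png"); crop(s,330,220,160,115,5,"pics/w1d.png")
E
```

```text
[[ 0.934 -0.339 -0.116  0.505]
 [-0.358 -0.883 -0.302  0.457]
 [ 0.     0.323 -0.946  0.493]
 [ 0.     0.     0.     1.   ]]
[0.4905 0.3996 0.134 ]
[0.4912 0.3998 0.006 ]
[0.5492 0.2539 0.064 ]
```

View pics/w1c.png

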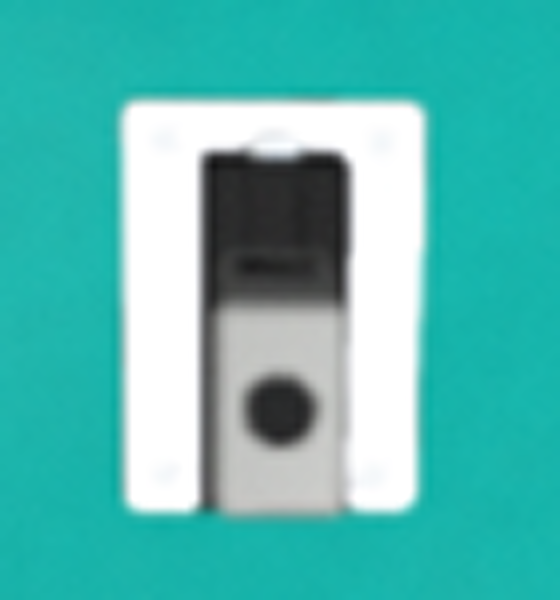

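```bash
python3 - <<'E'
from h import *
import pickle
s=pickle.load(open("w1.pkl","rb"))
f=lambda x,y,z: atz(s,290+(x+.5)/8-.5,100+(y+.5)/8-.5,z)
print(f(280,410,.134))
C=[f(x,y,.006) for x,y in((122,100),(427,100),(418,514),(122,514))]
C=np.array(C);print(C.round(4),C.mean(0))
print(cv2.minAreaRect((C[:,:2]*1000).astype(np.float32)))
for a,b in((1,2),(0,3)): d=C[a]-C[b]; print(np.linalg.norm(d),np.degrees(np.arctan2(-d[0],d[1])))
for a,b in((1,0),(2,3)): d=C[a]-C[b]; print(np.linalg.norm(d),np.degrees(np.arctan2(d[1],d[0])))
x=[f(x,y,.134) for x,y in((216,305),(345,305),(345,515),(216,515))];x=np.array(x);print(x.round(4),x.mean(0))
for a,b in((1,2),(0,3)): d=x[a]-x[b]; print(np.linalg.norm(d),np.degrees(np.arctan2(-d[0],d[1])))
o=arm.get_obs();R_=q2R(o["tool_rot"]);print(np.degrees(np.arctan2(-R_[1,1],-R_[0,1])),np.degrees(np.arctan2(R_[1,1],R_[0,1])))
E
```

```text
[0.49049022 0.4012013  0.134     ]
[[0.4775 0.4507 0.006 ]
 [0.5346 0.4288 0.006 ]
 [0.5047 0.3501 0.006 ]
 [0.446  0.3727 0.006 ]] [0.49071304 0.40056687 0.006     ]
((490.45013427734375, 400.6688232421875), (84.17052459716797, 62.90441131591797), 68.99989318847656)
0.08417095480674362 -20.814486465129598
0.0841784492442716 -21.95343129455067
0.06123118976412925 -20.996618287852602
0.06290442787449578 -21.000095541103207
[[0.487  0.4196 0.134 ]
 [0.5054 0.4126 0.134 ]
 [0.4942 0.3822 0.134 ]
 [0.4753 0.3894 0.134 ]] [0.4904786  0.40095181 0.134     ]
0.03236876494431872 -20.16925783276441
0.03236494486486921 -21.201126971682307
158.910712752313 -21.089287247686993
```

View pics/w1d.png

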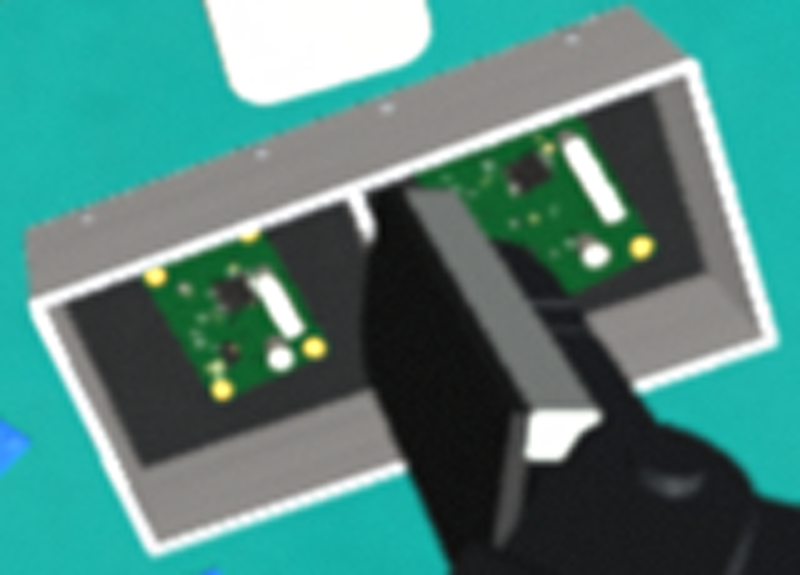

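```bash
python3 -m creep '[1,1.5,-4,0,0,0,1, 1.65,2.25,-8,0,0,0,1, 1.65,2.25,-12,0,0,0,1, 1.65,2.25,-15,0,0,0,1, 1.65,2.25,-17,0,0,0,1, 1.65,2.25,-17,0,0,0,1, 1.65,2.25,-17,0,0,0,1]'
python3 - <<'E'
from h import *
o=arm.get_obs();print(o["tcp_pos"])
s=snap("wrist"); cv2.imwrite("pics/w2.png",s["frame"][:,:,::-1]); import pickle; pickle.dump(s,open("w2.pkl","wb"))
for z in (.134,): print(proj(s,[[.4905,.4010,z],[.4905,.4008,.006]]))
E
```

```text
time: 4.2
tcp_pos: [0.4921, 0.3995, 0.1829]
tool_rot: [0.0, 0.825, 0.565, 0.001]
force: [1.0, 0.6, 0.4]
grip_width: 1.004
[0.49213267 0.39949886 0.18287018]
[[315.61426087 225.92780644]
 [317.02927732 180.38989388]]
```

View pics/w2.png

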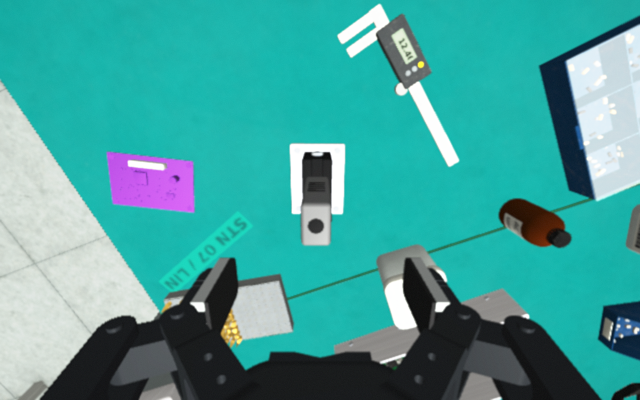

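```bash
python3 -m creep '[-0.15,0.15,-3,0,0,0,1, -0.15,0.15,-6,0,0,0,1, -0.15,0.15,-8.5,0,0,0,1, -0.15,0.15,-10,0,0,0,1, -0.15,0.15,-10.7,0,0,0,1, -0.15,0.15,-10.7,0,0,0,1, -0.15,0.15,-10.7,0,0,0,1]'
python3 - <<'E'
from h import *
s=snap("wrist"); cv2.imwrite("pics/w3.png",s["frame"][:,:,::-1])
E
```

```text
time: 4.95
tcp_pos: [0.4901, 0.4029, 0.0763]
tool_rot: [-0.0, 0.824, 0.566, 0.001]
force: [0.3, -1.3, 0.9]
grip_width: 0.997
```

View pics/w3.png

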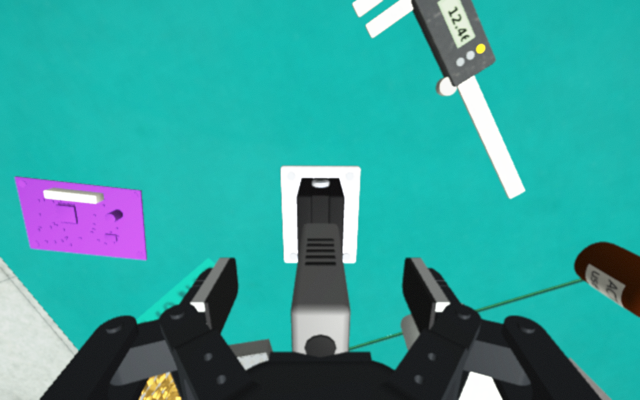

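```bash
python3 -m creep '[0,0,0,0,0,0,-1, 0,0,0,0,0,0,-1, 0,0,0,0,0,0,-1, 0,0,0,0,0,0,-1, 0,0,0,0,0,0,-1, 0,0,0,0,0,0,-1, 0,0,0,0,0,0,-1, 0,0,0,0,0,0,-1]' 80
python3 - <<'E'
from h import *
for i in range(1):
  o=arm.get_obs(); print(o["grip_width"]*85,o["force"],o["torque"],o["tcp_pos"])
E
```

```text
time: 5.8
tcp_pos: [0.4896, 0.4023, 0.0749]
tool_rot: [-0.0, 0.824, 0.566, 0.0]
force: [0.1, -0.1, 3.4]
grip_width: 0.251
21.356794908761717 [ 0.10159439 -0.10802279  3.41609489] [-0.01239511 -0.12059482  0.06162169] [0.48961056 0.40227771 0.07493326]
```

Gripped at 22 mm. Pull straight up, slowly.

```bash
python3 -m creep '[0,0,0.3,0,0,0,-1, 0,0,0.6,0,0,0,-1, 0,0,0.9,0,0,0,-1, 0,0,1.2,0,0,0,-1, 0,0,1.8,0,0,0,-1, 0,0,2.6,0,0,0,-1, 0,0,3.5,0,0,0,-1, 0,0,4.5,0,0,0,-1]'
python3 -m creep '[0,0,1.5,0,0,0,-1, 0,0,3.5,0,0,0,-1, 0,0,6,0,0,0,-1, 0,0,9,0,0,0,-1, 0,0,10,0,0,0,-1, 0,0,10,0,0,0,-1]'
python3 - <<'E'
from h import *
o=arm.get_obs(); print(o["force"],o["torque"],o["joints"].round(3))
s=snap("wrist"); cv2.imwrite("pics/w4.png",s["frame"][:,:,::-1])
s=snap("side"); crop(s,220,130,180,150,4,"pics/s4.png")
E
```

```text
time: 6.6
tcp_pos: [0.4897, 0.4023, 0.1212]
tool_rot: [0.0, 0.824, 0.566, 0.001]
force: [-0.0, 0.0, -1.2]
grip_width: 0.246
time: 7.2
tcp_pos: [0.49, 0.403, 0.2222]
tool_rot: [-0.0, 0.824, 0.566, 0.002]
force: [0.3, 0.8, -1.7]
grip_width: 0.246
[ 0.25136359  0.81816232 -1.65503662] [-0.01021776 -0.00186682 -0.03293587] [-0.319  0.473 -0.612  1.337  0.269  1.409 -1.288]
```

View pics/w4.png

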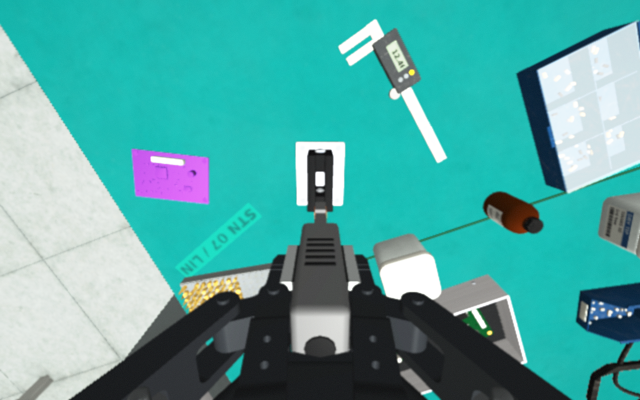

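View pics/s4.png

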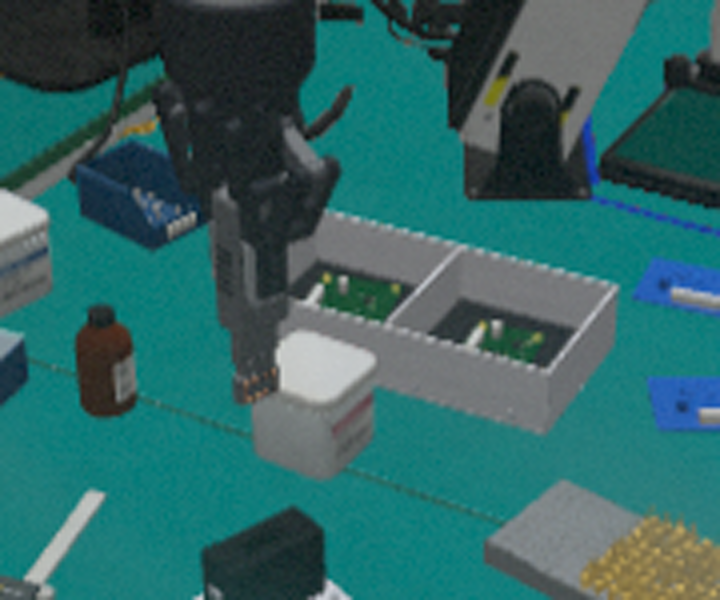

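```bash
python3 - <<'E'
from h import *
import pickle
s=pickle.load(open("w1.pkl","rb"))
f=lambda x,y,z: atz(s,330+(x+.5)/5-.5,220+(y+.5)/5-.5,z)
a=f(572,139,.019);b=f(613,219,.019);print((a+b)/2,np.linalg.norm(a-b),np.degrees(np.arctan2(-(b-a)[0],(b-a)[1]))%180)
t=snap("top")
f=lambda x,y,z: atz(t,230+(x+.5)/5-.5,130+(y+.5)/5-.5,z)
a=f(564,155,.019);b=f(619,140,.019);print((a+b)/2,np.linalg.norm(a-b),np.degrees(np.arctan2(-(b-a)[0],(b-a)[1]))%180)
E
```

```text
[0.63045971 0.12116863 0.019     ] 0.0388244361785308 9.811334487533344
[0.6290995  0.11895377 0.019     ] 0.036166872250882665 15.321866407002517
```

```bash
python3 -m creep '[0.5,-1,3,0,0,0.05,-1, 2,-4,6,0,0,0.13,-1, 4,-8,8,0,0,0.21,-1, 6,-12,8,0,0,0.29,-1, 8,-16,8,0,0,0.37,-1, 10,-20,8,0,0,0.45,-1, 12,-24,8,0,0,0.53,-1, 13.3,-26.8,8,0,0,0.58,-1]'
python3 -m creep '[0.4,-0.8,0,0,0,0,-1, 0.7,-1.4,0,0,0,0,-1, 0.7,-1.4,0,0,0,0,-1, 0.7,-1.4,0,0,0,0,-1, 0.7,-1.4,0,0,0,0,-1]'
python3 - <<'E'
from h import *
o=arm.get_obs(); print(o["joints"].round(3),o["force"],o["tool_rot"])
s=snap("wrist"); cv2.imwrite("pics/w5.png",s["frame"][:,:,::-1]); import pickle; pickle.dump(s,open("w5.pkl","wb"))
print(proj(s,[[.6298,.120,.019]]))
crop(s,260,110,130,90,6,"pics/w5c.png")
E
```

```text
time: 8.15
tcp_pos: [0.6234, 0.1296, 0.2974]
tool_rot: [-0.0, 0.628, 0.778, -0.002]
force: [0.3, -0.5, -2.0]
grip_width: 0.252
time: 8.65
tcp_pos: [0.6287, 0.1221, 0.2998]
tool_rot: [-0.0, 0.627, 0.779, 0.0]
force: [0.1, 0.5, -1.2]
grip_width: 0.247
[ 0.157  0.469 -0.624  1.171  0.267  1.58  -0.195] [ 0.11274225  0.48251756 -1.22104377] [-2.47864888e-04  6.26920683e-01  7.79083030e-01  1.67106921e-04]
[[319.00444032 163.70024963]]
```

View pics/w5.png

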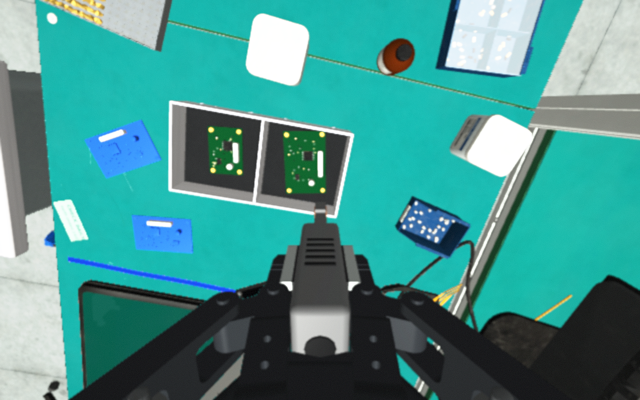

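View pics/w5c.png

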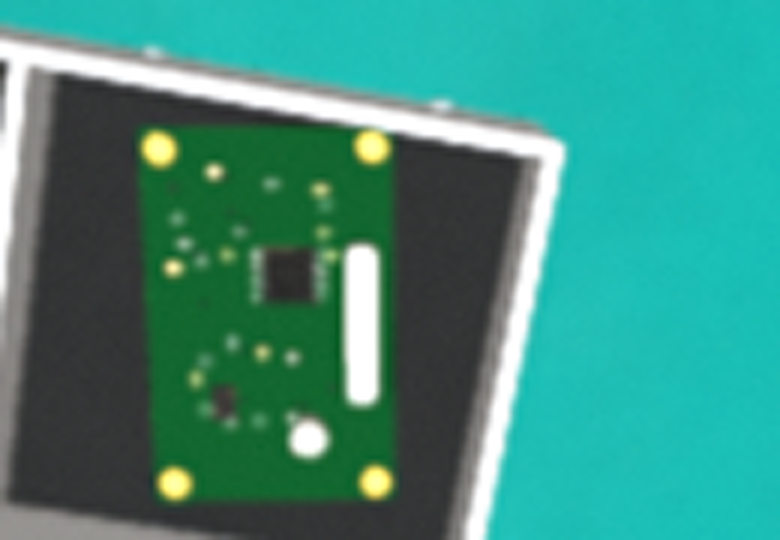

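```bash
python3 - <<'E'
from h import *
import pickle
s=pickle.load(open("w5.pkl","rb"))
f=lambda x,y,z: atz(s,260+(x+.5)/6-.5,110+(y+.5)/6-.5,z)
c=f(361,324.5,.019); print(c, "len",np.linalg.norm(f(361,243,.019)-f(361,406,.019)))
ang=lambda d: np.degrees(np.arctan2(-d[0],d[1]))
print("conn",ang(f(360.5,243,.019)-f(362,406,.019)))
h=[f(*p,.008) for p in((160,149),(372,147),(376,483),(175,484))]
print(ang(h[1]-h[2]),ang(h[0]-h[3]),[np.linalg.norm(h[i]-h[i-1]).round(4) for i in range(4)], ang(h[1]-h[0])-90-0, ang(h[2]-h[3]))
m=sum(h)/4;print("board",m)
C=[f(*p,.008) for p in((137,125),(393,128),(396,502),(155,502))];C=np.array(C);print(C.round(4),[np.linalg.norm(C[i]-C[i-1]).round(4) for i in range(4)],[ang(C[i]-C[i-1]).round(2) for i in range(4)],C.mean(0))
o=arm.get_obs();R_=q2R(o["tool_rot"]);print("jaw",np.degrees(np.arctan2(R_[1,1],R_[0,1])),o["tcp_pos"],R_.round(4))
E
```

```text
[0.63086334 0.12028378 0.019     ] len 0.04056342087615543
conn 12.858132161482082
13.147754154712137 12.815917739088444 [np.float64(0.0853), np.float64(0.0517), np.float64(0.0856), np.float64(0.0522)] -167.13361672419262 -77.37271792557134
board [0.60897501 0.11410538 0.008     ]
[[0.5677 0.1544 0.008 ]
 [0.6286 0.167  0.008 ]
 [0.6503 0.0742 0.008 ]
 [0.5889 0.0608 0.008 ]] [np.float64(0.096), np.float64(0.0622), np.float64(0.0953), np.float64(0.0629)] [np.float64(12.76), np.float64(-78.32), np.float64(-166.85), np.float64(102.33)] [0.60886048 0.11412391 0.008     ]
jaw 12.338950066161289 [0.62881168 0.12182464 0.29986614] [[-2.137e-01  9.769e-01  0.000e+00]
 [ 9.769e-01  2.137e-01  4.000e-04]
 [ 4.000e-04  1.000e-04 -1.000e+00]]
```

```bash
python3 -m creep '[0.2,-0.1,-3,0,0,0.007,-1, 0.2,-0.1,-7,0,0,0.007,-1, 0.2,-0.1,-11,0,0,0.007,-1, 0.2,-0.1,-14,0,0,0.007,-1, 0.2,-0.1,-16,0,0,0.007,-1, 0.2,-0.1,-16.5,0,0,0.007,-1, 0.2,-0.1,-16.5,0,0,0.007,-1, 0.2,-0.1,-16.5,0,0,0.007,-1]'
python3 - <<'E'
from h import *
P=[]
for i in range(5):
  s=snap("wrist"); o=arm.get_obs();P.append(np.r_[o["tcp_pos"],o["tool_rot"]])
P=np.array(P);print(P.round(4),P.mean(0).round(4),o["time"])
cv2.imwrite("pics/w6.png",s["frame"][:,:,::-1]); import pickle; pickle.dump(s,open("w6.pkl","wb"))
crop(s,260,110,130,110,6,"pics/w6c.png")
for n,b in (("side",(260,130,120,110)),("top",(310,120,80,80))):
  s=snap(n); pickle.dump(s,open(n+"6.pkl","wb")); crop(s,*b,6,f"pics/{n}6.png")
E
```

```text
time: 9.5
tcp_pos: [0.6321, 0.1199, 0.1364]
tool_rot: [0.001, 0.625, 0.781, 0.001]
force: [-0.4, -0.0, -1.2]
grip_width: 0.253
[[6.323e-01 1.198e-01 1.366e-01 8.000e-04 6.251e-01 7.806e-01 1.100e-03]
 [6.323e-01 1.197e-01 1.365e-01 9.000e-04 6.252e-01 7.805e-01 1.100e-03]
 [6.322e-01 1.195e-01 1.363e-01 8.000e-04 6.252e-01 7.805e-01 1.000e-03]
 [6.320e-01 1.194e-01 1.360e-01 7.000e-04 6.252e-01 7.805e-01 8.000e-04]
 [6.319e-01 1.193e-01 1.357e-01 5.000e-04 6.252e-01 7.805e-01 6.000e-04]] [6.321e-01 1.196e-01 1.362e-01 7.000e-04 6.252e-01 7.805e-01 9.000e-04] 9.75
```

View pics/w6c.png

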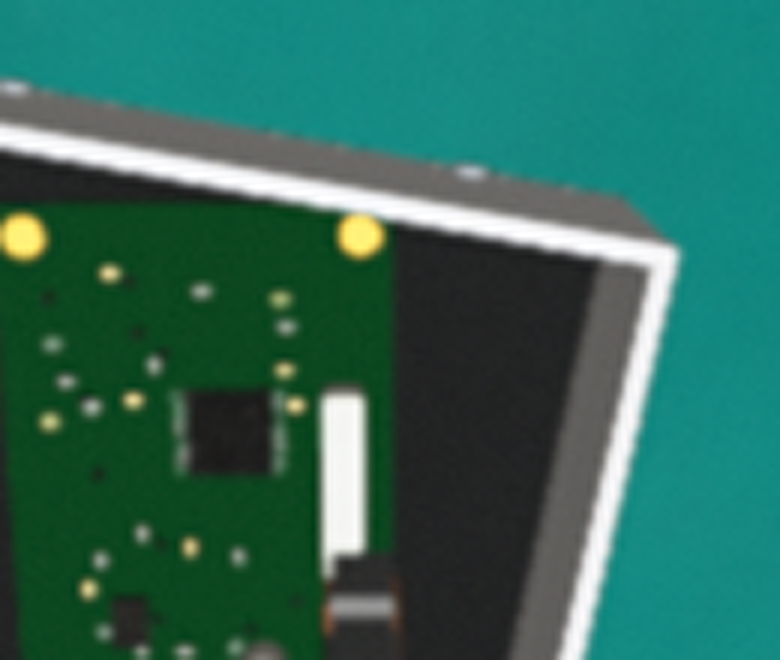

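View pics/side6.png

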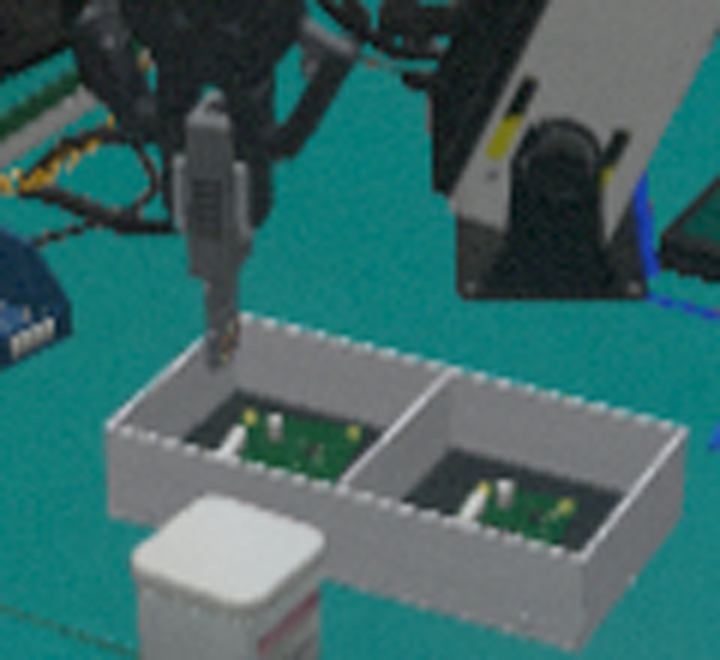

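```bash
python3 - <<'E'
from h import *
import pickle
s=pickle.load(open("w6.pkl","rb"))
K=lambda x,y:(260+(x+.5)/6-.5,110+(y+.5)/6-.5)
M=s["T"]@np.linalg.inv(s["mount"]) # tool->world
Mi=np.linalg.inv(M)
tool=lambda p:(Mi@np.r_[p,1])[:3]
# line of connector in tool frame
for p in((344,395),(345,540)): print("conn line, tool", tool(atz(s,*K(*p),.019)).round(4))
print("far end centre", atz(s,*K(343.5,390),.019))
tw=lambda x,y,z:(M@np.array([x,y,z,1]))[:3]
for x,y,z in((.013,-.004,.069),(.013,.004,.069),(.013,0,.069),(-.013,0,.069),(.013,0,.021)):
    q=proj(s,tw(x,y,z))[0]; print((x,y,z),((q[0]-260+.5)*6-.5).round(1),((q[1]-110+.5)*6-.5).round(1))
print("tcp",M[:3,3])
E
```

```text
conn line, tool [ 0.0202 -0.0009  0.117 ]
conn line, tool [-0.0031 -0.0008  0.117 ]
far end centre [0.6267008  0.13977552 0.019     ]
(0.013, -0.004, 0.069) 316.8 540.7
(0.013, 0.004, 0.069) 379.4 540.6
(0.013, 0, 0.069) 348.1 540.7
(-0.013, 0, 0.069) 348.6 726.5
(0.013, 0, 0.021) 344.9 691.6
tcp [0.63202738 0.1194343  0.13602463]
```

View pics/w6.png

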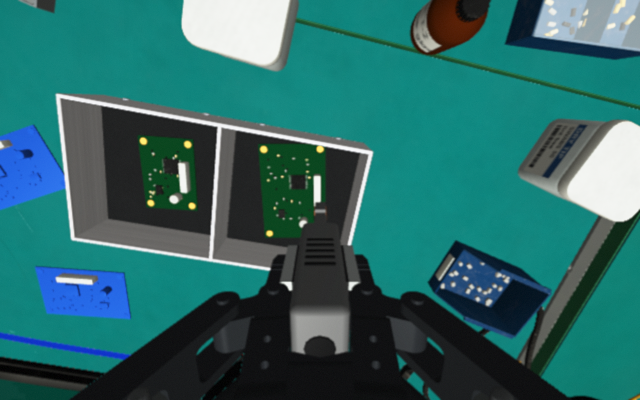

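```bash
python3 - <<'E'
from h import *
import pickle
s=pickle.load(open("w6.pkl","rb"))
crop(s,285,170,70,55,11,"pics/w6d.png"); crop(s,270,210,100,150,4,"pics/w6e.png")
s=pickle.load(open("top6.pkl","rb"));
E
```

```text
(no output)
```

View pics/w6d.png

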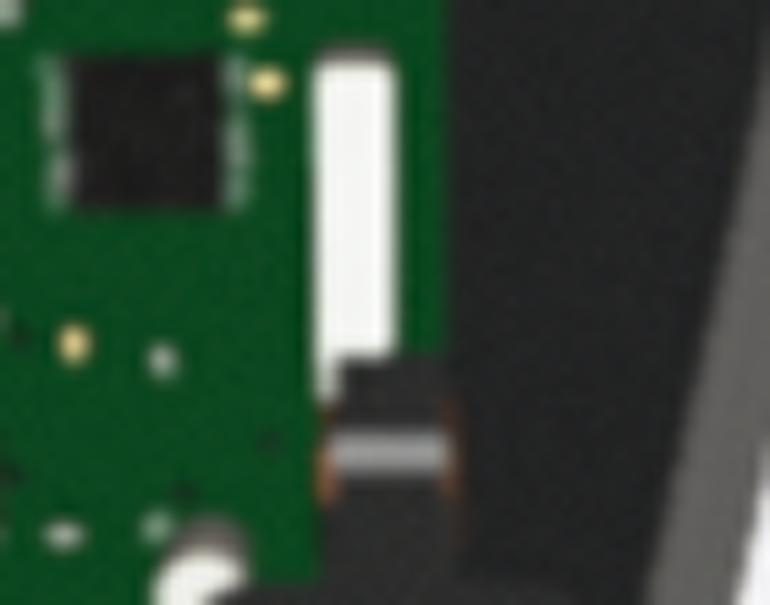

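View pics/w6e.png

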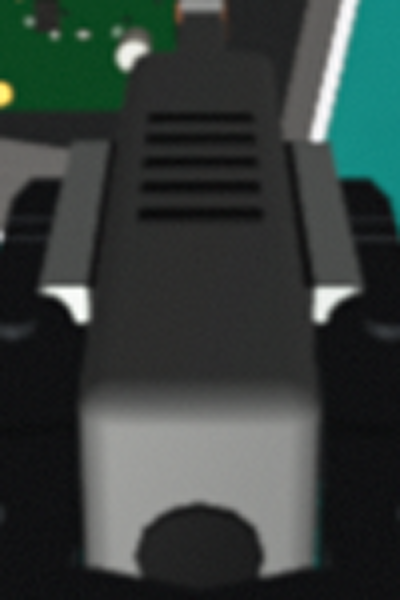

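View pics/top6.png

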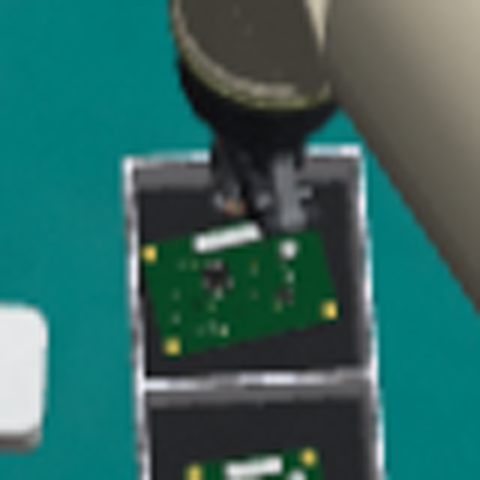

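```bash
python3 - <<'E'
from h import *
import pickle
s=pickle.load(open("side6.pkl","rb"))
crop(s,285,175,50,45,14,"pics/s6d.png")
t=pickle.load(open("top6.pkl","rb"))
crop(t,335,145,35,25,20,"pics/t6d.png")
def box(c,yaw,z0,z1):
    c_,s_=np.cos(yaw),np.sin(yaw); return [[c[0]+c_*x-s_*y,c[1]+s_*x+c_*y,z] for z in(z0,z1) for x,y in((-.004,-.013),(.004,-.013),(.004,.013),(-.004,.013))]
yaw=np.radians(12.6)
for n,c in(("at tcp",(.6322,.1185)),("-3mm",(.6292,.1179))):
  print(n,"side",((proj(s,box(c,yaw,.067,.115))-[285,175]+.5)*14).round().tolist()[:4],"\n top",((proj(t,box(c,yaw,.067,.115))-[335,145]+.5)*20).round().tolist()[:4])
for n,c in(("w5",(.631,.12)),("-3",(.628,.1195))):
  P=[[c[0]+np.cos(yaw)*x-np.sin(yaw)*y,c[1]+np.sin(yaw)*x+np.cos(yaw)*y,.019] for x,y in((-.003,-.019),(.003,-.019),(.003,.019),(-.003,.019))]
  print("conn",n,"side",((proj(s,P)-[285,175]+.5)*14).round().tolist(),"\n top",((proj(t,P)-[335,145]+.5)*20).round().tolist())
E
```

```text
at tcp side [[213.0, 172.0], [176.0, 167.0], [133.0, 229.0], [171.0, 235.0]] 
 top [[380.0, 187.0], [368.0, 138.0], [201.0, 175.0], [213.0, 225.0]]
-3mm side [[228.0, 175.0], [190.0, 169.0], [148.0, 231.0], [186.0, 237.0]] 
 top [[384.0, 206.0], [372.0, 157.0], [205.0, 194.0], [218.0, 243.0]]
conn w5 side [[224.0, 364.0], [196.0, 360.0], [135.0, 454.0], [163.0, 459.0]] 
 top [[383.0, 272.0], [374.0, 237.0], [140.0, 289.0], [149.0, 324.0]]
conn -3 side [[237.0, 367.0], [210.0, 363.0], [149.0, 457.0], [177.0, 461.0]] 
 top [[386.0, 290.0], [377.0, 255.0], [143.0, 307.0], [152.0, 343.0]]
```

View pics/s6d.png

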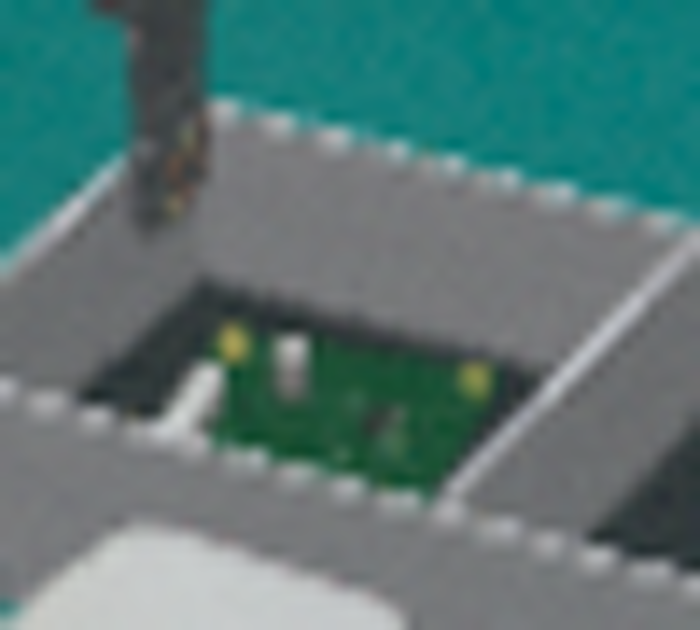

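View pics/t6d.png

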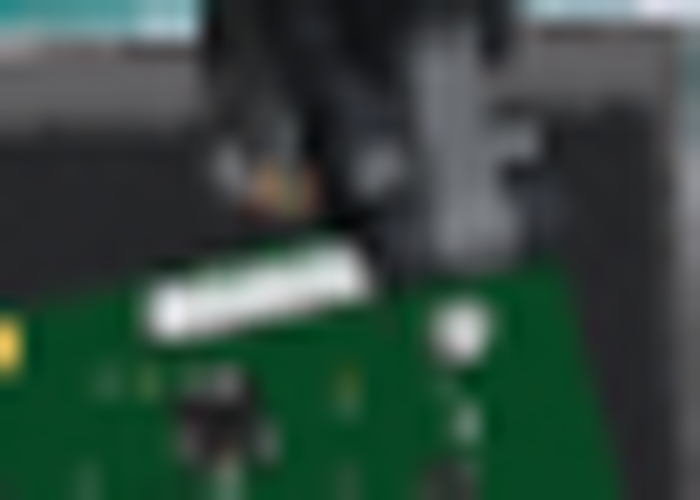

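```bash
python3 -m creep '[-0.29,0.14,-0.5,0,0,0,-1, -0.29,0.14,-1.3,0,0,0,-1, -0.29,0.14,-2,0,0,0,-1, -0.29,0.14,-2,0,0,0,-1, -0.29,0.14,-2,0,0,0,-1, -0.29,0.14,-2,0,0,0,-1]'
python3 - <<'E'
from h import *
import pickle
s=snap("wrist"); pickle.dump(s,open("w7.pkl","wb")); print(s["T"][:3,3]); crop(s,285,170,70,55,11,"pics/w7d.png")
M=s["T"]@np.linalg.inv(s["mount"]);print(M.round(4))
s=snap("side"); pickle.dump(s,open("side7.pkl","wb"));crop(s,285,175,50,45,14,"pics/s7d.png")
t=snap("top"); pickle.dump(t,open("top7.pkl","wb"));crop(t,335,145,35,25,20,"pics/t7d.png")
E
```

```text
time: 10.45
tcp_pos: [0.6287, 0.1206, 0.1149]
tool_rot: [0.0, 0.625, 0.78, 0.0]
force: [0.2, 0.5, -1.1]
grip_width: 0.245
[0.61185967 0.20300175 0.25660885]
[[-2.182e-01  9.759e-01  2.000e-04  6.287e-01]
 [ 9.759e-01  2.182e-01  2.000e-04  1.206e-01]
 [ 1.000e-04  3.000e-04 -1.000e+00  1.149e-01]
 [ 0.000e+00  0.000e+00  0.000e+00  1.000e+00]]
```

View pics/w7d.png

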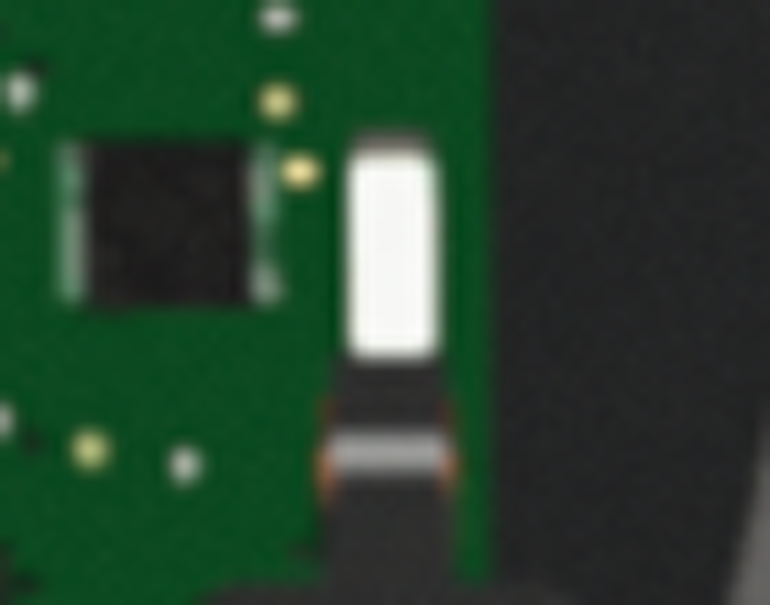

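View pics/s7d.png

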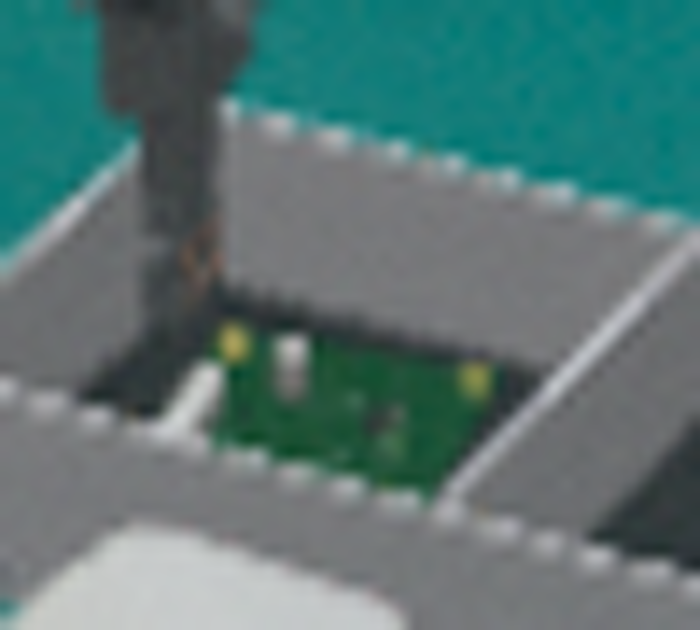

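View pics/t7d.png

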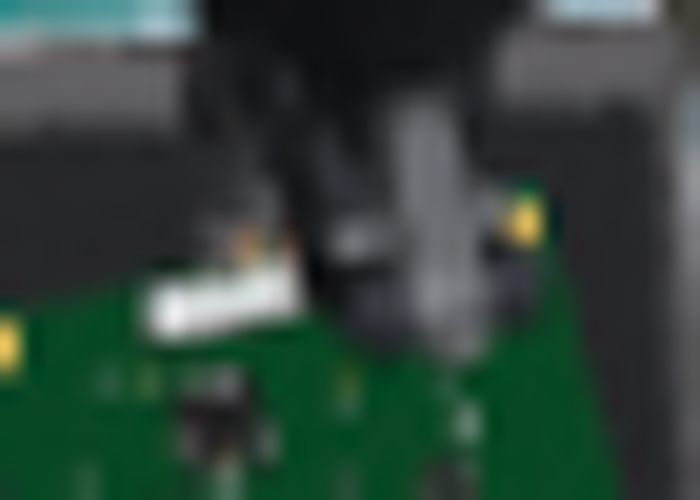

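```bash
python3 - <<'E'
from h import *
import pickle
for n,ne,fe,xc in(("w6",(392,357),(355,60),355.5),("w7",(391,359),(393,148),393)):
    s=pickle.load(open(n+".pkl","rb")); K=lambda x,y:(285+(x+.5)/11-.5,170+(y+.5)/11-.5)
    M=s["T"]@np.linalg.inv(s["mount"]); Mi=np.linalg.inv(M); tool=lambda p:(Mi@np.r_[p,1])[:3]
    a=tool(atz(s,*K(*ne),M[2,3]-.069)); b=tool(atz(s,*K(*fe),.019))
    w=lambda t:(M@np.r_[t,1])[:3]
    print(n,"nose centre tool",(a-[.013,0,0]).round(4),"conn centre tool",(b-[.019,0,0]).round(4), w(a-[.013,0,0]).round(4),w(b-[.019,0,0]).round(4))
E
```

```text
w6 nose centre tool [-0.0019  0.002   0.069 ] conn centre tool [ 0.0016 -0.001   0.117 ] [0.6345 0.1181 0.067 ] [0.6309 0.1208 0.019 ]
w7 nose centre tool [-0.002   0.0019  0.069 ] conn centre tool [-0.0001  0.0021  0.0959] [0.631  0.1191 0.0459] [0.6308 0.1209 0.019 ]
```

```bash
python3 - <<'E'
from h import *
import pickle
s=pickle.load(open("side7.pkl","rb"));t=pickle.load(open("top7.pkl","rb"))
yaw=np.radians(12.6)
def box(c,hx,hy,z):
    c_,s_=np.cos(yaw),np.sin(yaw); return [[c[0]+c_*x-s_*y,c[1]+s_*x+c_*y,z] for x,y in((-hx,-hy),(hx,-hy),(hx,hy),(-hx,hy))]
for c in((.6287,.1206),(.629,.119),(.631,.119)):
  for z in (.046,.094): print(c,z,"side",((proj(s,box(c,.004 if z<.05 else .011,.013 if z<.05 else .017,z))-[285,175]+.5)*14).round().tolist(),"top",((proj(t,box(c,.004,.013,z))-[335,145]+.5)*20).round().tolist())
E
```

```text
(0.6287, 0.1206) 0.046 side [[225.0, 271.0], [187.0, 265.0], [145.0, 328.0], [183.0, 334.0]] top [[356.0, 250.0], [344.0, 202.0], [180.0, 238.0], [193.0, 287.0]]
(0.6287, 0.1206) 0.094 side [[260.0, 60.0], [156.0, 44.0], [99.0, 124.0], [205.0, 140.0]] top [[380.0, 155.0], [368.0, 105.0], [197.0, 143.0], [210.0, 193.0]]
(0.629, 0.119) 0.046 side [[227.0, 267.0], [190.0, 261.0], [148.0, 324.0], [186.0, 330.0]] top [[367.0, 248.0], [354.0, 200.0], [191.0, 236.0], [203.0, 285.0]]
(0.629, 0.119) 0.094 side [[263.0, 56.0], [159.0, 40.0], [102.0, 120.0], [208.0, 136.0]] top [[391.0, 153.0], [378.0, 103.0], [208.0, 141.0], [221.0, 191.0]]
(0.631, 0.119) 0.046 side [[219.0, 264.0], [182.0, 259.0], [140.0, 322.0], [177.0, 328.0]] top [[366.0, 236.0], [354.0, 187.0], [191.0, 224.0], [203.0, 272.0]]
(0.631, 0.119) 0.094 side [[254.0, 53.0], [150.0, 38.0], [93.0, 117.0], [199.0, 134.0]] top [[391.0, 140.0], [378.0, 90.0], [208.0, 128.0], [220.0, 178.0]]
```

```bash
python3 -m creep '[-0.04,0.17,-0.3,0,0,0,-1, -0.04,0.17,-0.8,0,0,0,-1, -0.04,0.17,-1.3,0,0,0,-1, -0.04,0.17,-1.65,0,0,0,-1, -0.04,0.17,-1.65,0,0,0,-1, -0.04,0.17,-1.65,0,0,0,-1, -0.04,0.17,-1.65,0,0,0,-1, -0.04,0.17,-1.65,0,0,0,-1]'
python3 - <<'E'
from h import *
import pickle
s=snap("wrist"); pickle.dump(s,open("w8.pkl","wb")); crop(s,285,170,70,55,11,"pics/w8d.png")
M=s["T"]@np.linalg.inv(s["mount"]);print(M.round(4))
s=snap("side"); pickle.dump(s,open("side8.pkl","wb"));crop(s,285,175,50,45,14,"pics/s8d.png")
t=snap("top"); pickle.dump(t,open("top8.pkl","wb"));crop(t,335,145,35,25,20,"pics/t8d.png")
o=arm.get_obs();print(o["tcp_pos"],o["force"],o["dq"].round(3),o["time"])
E
```

```text
time: 11.4
tcp_pos: [0.6283, 0.1223, 0.0985]
tool_rot: [0.0, 0.625, 0.78, 0.0]
force: [0.4, -0.3, -0.0]
grip_width: 0.246
[[-2.182e-01  9.759e-01  4.000e-04  6.283e-01]
 [ 9.759e-01  2.182e-01  2.000e-04  1.223e-01]
 [ 1.000e-04  4.000e-04 -1.000e+00  9.850e-02]
 [ 0.000e+00  0.000e+00  0.000e+00  1.000e+00]]
[0.62817158 0.12224619 0.0983235 ] [ 0.88632467 -0.78871542 -1.31375203] [ 0.     0.001 -0.002  0.002  0.001 -0.    -0.   ] 11.55
```

View pics/w8d.png

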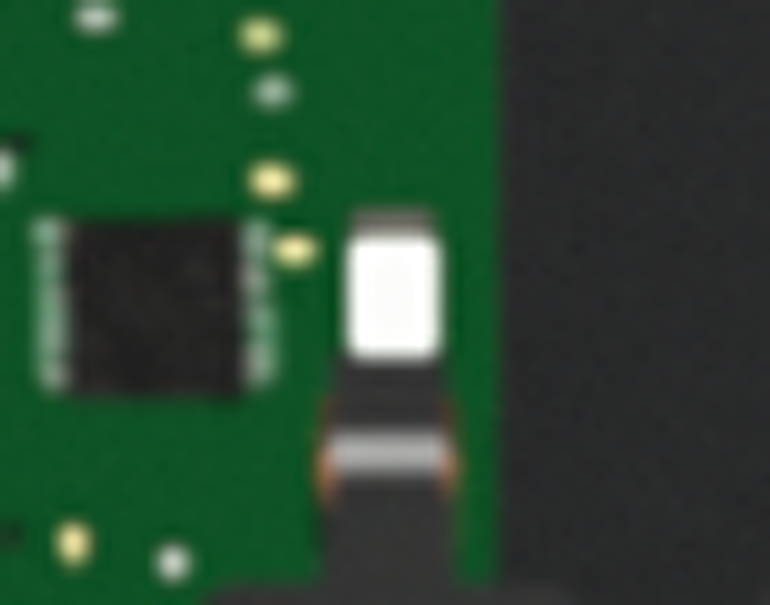

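View pics/s8d.png

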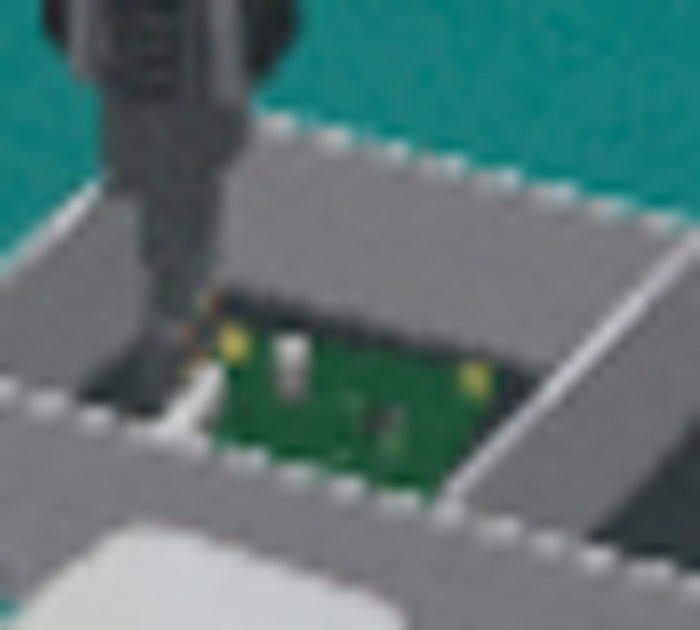

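View pics/t8d.png

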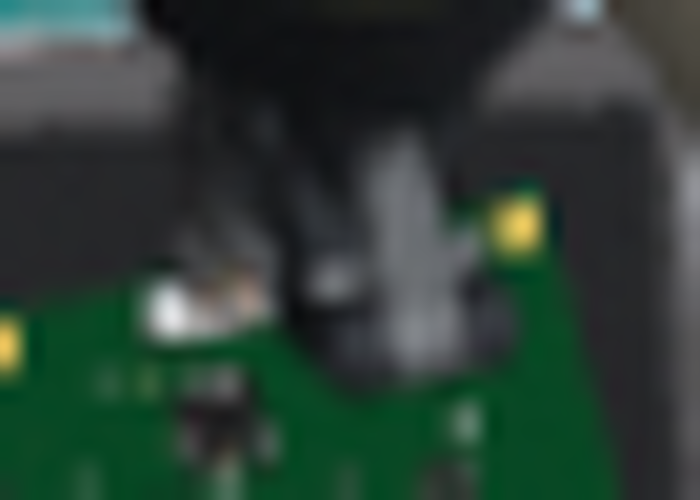

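```bash
python3 - <<'E'
from h import *
import pickle
for n,ne,fe in(("w8",(391,359),(394,232)),):
    s=pickle.load(open(n+".pkl","rb")); K=lambda x,y:(285+(x+.5)/11-.5,170+(y+.5)/11-.5)
    M=s["T"]@np.linalg.inv(s["mount"]); Mi=np.linalg.inv(M); tool=lambda p:(Mi@np.r_[p,1])[:3]
    a=tool(atz(s,*K(*ne),M[2,3]-.069)); b=tool(atz(s,*K(*fe),.019))
    print("nose centre tool",(a-[.013,0,0]).round(4),"conn centre tool",(b-[.019,0,0]).round(4))
s=pickle.load(open("side8.pkl","rb"));t=pickle.load(open("top8.pkl","rb"))
yaw=np.radians(12.6)
def box(c,hx,hy,z):
    c_,s_=np.cos(yaw),np.sin(yaw); return [[c[0]+c_*x-s_*y,c[1]+s_*x+c_*y,z] for x,y in((-hx,-hy),(hx,-hy),(hx,hy),(-hx,hy))]
for c in((.6283,.1222),(.631,.1205)):
  for h,z in (((.004,.013),.029),((.011,.017),.077)): print(c,z,"side",((proj(s,box(c,*h,z))-[285,175]+.5)*14).round().tolist(),"top",((proj(t,box(c,*h,z))-[335,145]+.5)*20).round().tolist())
E
```

```text
nose centre tool [-0.002   0.0019  0.069 ] conn centre tool [-0.0019  0.0021  0.0795]
(0.6283, 0.1222) 0.029 side [[224.0, 346.0], [186.0, 340.0], [144.0, 404.0], [182.0, 411.0]] top [[338.0, 285.0], [326.0, 237.0], [165.0, 273.0], [177.0, 321.0]]
(0.6283, 0.1222) 0.077 side [[259.0, 138.0], [155.0, 122.0], [99.0, 203.0], [204.0, 219.0]] top [[398.0, 230.0], [363.0, 94.0], [144.0, 142.0], [178.0, 279.0]]
(0.631, 0.1205) 0.029 side [[217.0, 339.0], [180.0, 333.0], [138.0, 397.0], [175.0, 403.0]] top [[349.0, 268.0], [337.0, 220.0], [175.0, 256.0], [187.0, 304.0]]
(0.631, 0.1205) 0.077 side [[252.0, 131.0], [148.0, 115.0], [92.0, 196.0], [197.0, 212.0]] top [[409.0, 213.0], [374.0, 76.0], [155.0, 125.0], [189.0, 262.0]]
```

```bash
python3 - <<'E'
from h import *
o=arm.get_obs();print(o["time"],o["tcp_pos"],o["tool_rot"],o["grip_width"],o["dq"].round(3))
print(arm.hand_in())
E
```

```text
11.55 [0.62817158 0.12224619 0.0983235 ] [4.71363106e-05 6.25190601e-01 7.80472104e-01 7.27213173e-05] 0.2466865263095182 [ 0.     0.001 -0.002  0.002  0.001 -0.    -0.   ]
the job is handed in; nothing more can be done
None
```

I gripped the probe by its wide faces with 80 N and pulled it straight up out of the holder. I then carried it over the tub and the box wall and handed in at 11.55 s with the probe held still over the larger board's white connector.

**Final checks**
- **Centring:** in the last wrist picture the nose and connector centres agree to about 0.3 mm both ways.
- **Alignment:** the jaw line is at about 12.6° and the connector at about 12.7°, so the long sides run parallel.
- **Upright:** the tool's tilt reads under 0.05°, and the probe shows no sign of slipping in the grip.
- **Height:** the tool reads 98.3 mm, which puts the nose at about 29 mm, roughly 10 mm above the connector. This uses the stated connector height, and the side picture agrees to 1–2 mm.
- **Contact:** the outside force readings after the probe came out stayed at about 2 N or less, roughly its weight. The final side picture shows both boards where they were; I did not check the pin block and bottle again at the end.

**What disagreed**
- The calibrated wrist view put the nose about 2 mm from where the tool pose said it was, within the stated calibration error.
- Before the last corrections, the three cameras gave sideways offsets of about 1.2, 2.4 and 3 mm. I settled it by comparing nose and connector in the same wrist picture. If that is wrong, the error would be 1–2 mm.

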